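# Free the sprung hook of the reagent locker and open its door

### The job

Open the small reagent locker. Reach down through the notch in its top behind the door, gently press the green pad of the sprung hook down until the hook is free, keep it pressed while you draw the door out, swing the door open to about a right angle (within 15 degrees) and leave it standing there. Never push on any part of the locker with more than 20 N, and leave the dropper bottle on top and the small beaker and vial beside it where they stand.

Things in the scene. Friction and masses are not known exactly. Their poses are not given: they have to be found in the camera images.
- locker: Light grey locker, fixed to the worktop, 220 mm wide (its y), 140 deep (its x), 170 high; origin at the centre of its underside, z up, front faces -x. A white door 12 mm thick covers the whole front, flush with the top, inner face at x = -58 mm when shut. More than 20 N from the robot on any part of the locker, door, hook or pad is damage.
- notch_mark (a point): Centre of the notch in the locker's top panel (12 mm thick), at top height, fixed: 42 mm in x (from the door's inner face to the steel lip that hangs down from the rear edge), 80 mm in y. The notch opens to the front as the door moves away. Axes as the locker's.
- latch_mark (a point): Point on the door over the middle of the hook: top edge of the inner face, 164 mm from the hinge axis. x points from outer to inner face, y from hinge to free edge, z up. From here the hook's flat green pad, which moves with the door, reaches 34 mm along +x and 20 mm to each side in y. Its height was set by hand: top 7 to 25 mm below this point, different each time, to be found by feel or sight.
- hook_mark (a point): Point on the door's inner face 42 mm below latch_mark, same axes, where the hook is guided. The pad moves straight down on a spring: 5 N at once, then 0.4 N more per mm. The hook is free at 7 mm and has a hard stop at 9 mm. Not pressed, its barb catches the steel lip and the door moves only 3 mm at the latch. It is past the lip once the door is 0.12 rad open; then the pad may rise.
- hinge_mark (a point): On the door's vertical hinge axis, at the height of the locker's top, at x = -64, y = -104 mm of the locker (right front corner). The door's inner face lies 6 mm behind this axis. Turns with the door, same axes as latch_mark.
- locker_door (a joint): Door angle in rad: 0 shut, growing as the free (left) edge swings out towards the robot, counter-clockwise from above; 1.57 is a right angle, stop at 1.95. The door is 220 mm wide and stays where it is left; with the hook free about 2 N at the latch moves it.
- dropper_top: Dropper bottle with blue collar and red teat, 30 mm wide, 86 mm high, loose, upright on top of the locker near its hinge end; origin at the centre of its underside. Bystander.
- small_beaker: Small glass beaker with dark contents, 61x65x82 mm, loose on the worktop to the front left of the locker; origin at the centre of its underside. Bystander.
- vial: Small screw-cap bottle with white cap, 31 mm wide, 114 mm high, loose on the worktop to the front left of the locker; origin at the centre of its underside. Bystander.

How it is judged (in metres and radians):
On the way:
1. the hook is freed and the door drawn past the catch (value of joint locker_door above 0.15 rad), for 0.1 s.
At the end, for the whole second after the job is handed in: The door stands still between 75 and 105 degrees open (1.31 to 1.83 rad); the dropper bottle on the locker, the small beaker and the vial are each within 30 mm of where they stood (value of joint locker_door between 1.31 and 1.83 rad and velocity of joint locker_door between -0.05 and 0.05 rad/s and distance of each of dropper_top, small_beaker, vial from where it was at the start of the episode below 0.03 m); the robot touches nothing.
It fails at once if the robot pushes on the locker, its door, hook or pad with more than 20 N (contact force between any of the fingers, the arm and locker above 20 N).
It fails at once if a bystander (dropper bottle on top, small beaker, vial) is moved by more than 30 mm or tipped (distance of any of dropper_top, small_beaker, vial from where it was at the start of the episode above 0.03 m or angle between any of dropper_top, small_beaker, vial's own z axis and vertical above 0.6 rad).
It also fails if it takes over 48 s, if anything falls off the work surface, if the arm or the gripper's body presses on something with over 40 N, if the wrist force passes 120 N, or if a joint passes its speed limit or range.

### The arm

A 7-joint arm with a two-finger parallel gripper is mounted at the origin on the work surface; the furniture and walls round the work are solid. World frame = base frame: x ahead of the robot, y to its left, z up, the work surface at z = 0. Lengths are in m, angles in degrees, forces in N, time in s.
With the tool pointing down it reaches from about 0.425 to 0.875 m from the base axis. Payload 4.7 kg.
Tool frame: the origin (TCP) lies midway between the tips of the shut fingers; the grasp point (between the pads) lies 19 mm behind it; z points along the fingers, x is the direction in which the jaws open and shut, and the axes are right-handed (so a half turn about z gives the same grasp; the last joint's range is limited). The gripper opens to 87 mm and grips with 3 to 60 N. Pads are 19 mm wide; open, the fingers measure 117 mm over their backs; the gripper's body (75 mm by 190 mm) begins 51 mm behind the grasp point.
Start: joints at [-68.405, 18.392, -4.016, 83.108, 1.295, 78.541, -3.26], TCP at [0.231, 0.608, 0.223] pointing down, gripper open.
Joint ranges: [-163.93, 163.93], [-17.29, 119.83], [-79.2, 71.16], [3.27, 140.29], [-89.18, 269.18], [5.43, 117.66], [-154.24, 154.24]. Speed limits (degrees/s): [147.25, 147.25, 180, 180, 180, 180, 180].

### API

Orientations are given as [roll, pitch, yaw] about the fixed x, y, z axes, in that order (R = Rz(yaw) Ry(pitch) Rx(roll)).
In Python, from cell import telemetry, optics, env gives the robot as it stands.
- The arm moves only by the tool arm_command, never from a script. Its arguments are lists of equal length, an entry for each row: "translation": the shift along the tool's x, y, z in cm, a list of three; "twist": the turn about the tool's z in degrees. In form: {"translation": [[x, y, z], ...], "twist": [twist, ...]}. A call has 1 to 10 rows; each row shifts and turns the pose as measured when the row begins, along the tool's axes as they then stand; what a row does not reach is not made up. A row lasts 1/8 s, in which the tool goes at most 62.5 mm and 10.7 degrees, less where a joint would pass 70% of its speed; a pose out of reach is approached as far as the arm can. A call is refused whole if a number of a shift passes 6.25 or a number of a turn 10.7, either way. A call with a gripper value outside its range is refused whole. "grip" is the opening in per cent of the stroke, from 0 (shut) to 100 (fully open), set as the call begins (left out, the last holds). The fingers move at their own pace and stop on an object; "force" is the grip in N (left out, the last holds). Time passes only in rows, so rows that do not move let the fingers close. It gives the time, the measured TCP pose, the force and the opening at its end, in the units of the state.
- telemetry.get_obs(): the state, without advancing time (a new reading comes with each control period).
- optics.read_camera(name): name is "side" or "top"; returns a dict with "img" (384x512x3 uint8, blue, green, red), "fx", "fy", "cx", "cy" (pixels), "extrinsics" (4x4, takes a point from camera to world coordinates). Camera axes: x right, y up, looking along -z (the intrinsics and any distortion apply to the point x, -y, -z); pixel columns grow to the right and rows downward; lengths in m; the calibration is good to about 2 mm. A picture is of the moment at which its call begins. There is no depth.
- env.sign_off(): hands the job in, once; it reports no verdict.
The state is a dict: "time_s": time; "qpos": joint angles; "joint_velocities": joint speeds; "effort": joint torques, N m; "tool_pos": TCP position; "tool_rot": TCP orientation; "force": force on the tool from outside, world axes, zero at the start; "wrist_torque": the same for the moment, N m; "grip_width": finger opening in m.
Only numpy, scipy, OpenCV 4.12 (cv2) and the standard library are available. Lean on these libraries where they do the work, as an engineer would, in place of code of your own. Each camera call takes 0.05 s, during which the arm holds its last target. There are 200 camera calls.

## Working session

There is one attempt and no reset: what is moved stays moved. The work goes in short steps, Python scripts to look and compute and a tool call to move; the robot and the scene stay as the last step left them, time stands still between calls to the robot, and variables do not carry over. Pictures are saved under pics/ and viewed, about 8 in all and at most 12, crops included, and the job is handed in when it is done.

Besides the shell and the picture viewer there is one more tool, called after "Call:" by a JSON object that holds its "name" and its "arguments". arm_command: Moves the arm, as the interface text tells. Its arguments: {"type":"object","properties":{"translation":{"type":"array","items":{"type":"array","items":{"type":"number"}}},"twist":{"type":"array","items":{"type":"number"}},"grip":{"type":"number"},"force":{"type":"number"}},"required":["translation","twist"]}

```bash
mkdir -p pics; ls; python3 - <<'E'
from cell import telemetry, optics
import cv2,numpy as np
print(telemetry.get_obs())
for n in("side","top"):
    c=optics.read_camera(n); cv2.imwrite(f"pics/{n}0.png",c["img"]); print(n,{k:v for k,v in c.items() if k!="img"})
E
```

```text
pics
{'time_s': 0.0, 'qpos': array([-68.40330812,  18.43755075,  -4.01341897,  83.17548548,
         1.29530453,  78.53992576,  -3.26059772]), 'joint_velocities': array([ 0.06266179,  0.01017274,  0.00785375, -0.10157555,  0.05896252,
        0.00979554,  0.03403463]), 'effort': array([ 4.82808025e-05, -4.91281736e+01, -4.03738786e-01, -3.12536788e+01,
       -6.39250455e-02,  4.34551982e-02,  1.73414060e-04]), 'tool_pos': array([0.23057589, 0.60713824, 0.22147321]), 'tool_rot': array([1.79993267e+02, 1.07711418e-01, 6.92105226e+01]), 'force': array([-0.69770261,  0.78756708, -0.37747545]), 'wrist_torque': array([ 0.01228515, -0.02739754,  0.00943868]), 'grip_width': 0.08667220749818504}
side {'fx': 423.62842827440903, 'fy': 423.62842827440903, 'cx': 256.28364029584174, 'cy': 186.77862413773101, 'extrinsics': array([[-0.93062834,  0.25657914, -0.26095599,  0.34292759],
       [-0.36594043, -0.66079746,  0.65531238,  0.6064727 ],
       [-0.00429957,  0.70534662,  0.70884953,  0.78535638],
       [ 0.        ,  0.        ,  0.        ,  1.        ]])}
top {'fx': 419.4643807754597, 'fy': 419.4643807754597, 'cx': 249.34768964091933, 'cy': 188.4544924397629, 'extrinsics': array([[-1.06831702e-02,  9.76223161e-01, -2.16504525e-01,
         3.44275437e-01],
       [-9.99942895e-01, -1.03695935e-02,  2.58434715e-03,
        -1.28951147e-02],
       [ 2.77835637e-04,  2.16519771e-01,  9.76278194e-01,
         1.15836037e+00],
       [ 0.00000000e+00,  0.00000000e+00,  0.00000000e+00,
         1.00000000e+00]])}
```

View pics/side0.png

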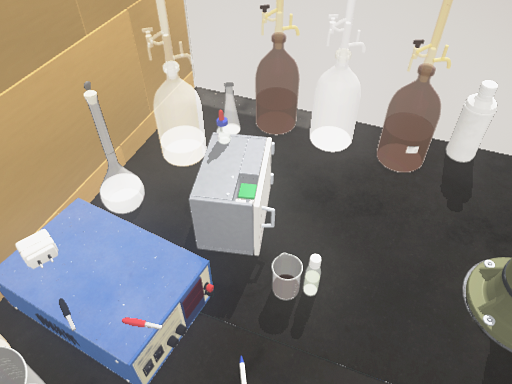

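View pics/top0.png

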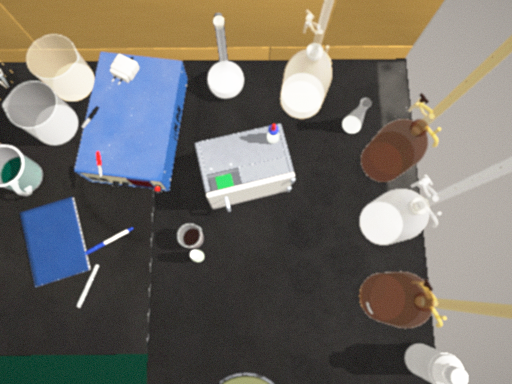

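```bash
python3 - <<'E'
import cv2,numpy as np
a=cv2.imread("pics/top0.png")[110:275,165:305]; b=cv2.imread("pics/side0.png")[100:310,180:340]
a=cv2.resize(a,None,fx=3.5,fy=3.5,interpolation=cv2.INTER_CUBIC);b=cv2.resize(b,None,fx=2.75,fy=2.75,interpolation=cv2.INTER_CUBIC)
h=min(a.shape[0],b.shape[0]);w=np.hstack([a[:h,:],b[:h,:310]]);print(a.shape,w.shape);cv2.imwrite("pics/z0.png",w)
E
```

```text
(578, 490, 3) (578, 800, 3)
```

View pics/z0.png

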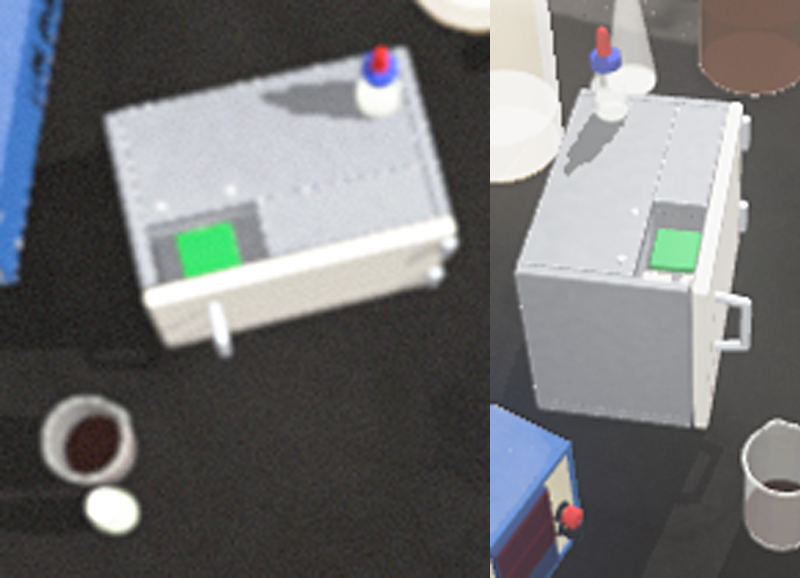

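```bash
cat > h.py <<'E'
import numpy as np, cv2
from cell import optics, telemetry
C={}
def cam(n):
    if n not in C: C[n]=optics.read_camera(n)
    return C[n]
def ray(n,u,v):
    c=cam(n);T=c["extrinsics"];d=T[:3,:3]@np.array([(u-c["cx"])/c["fx"],-(v-c["cy"])/c["fy"],-1]);return T[:3,3],d
def pl(n,u,v,z):
    o,d=ray(n,u,v);return o+d*(z-o[2])/d[2]
def px(n,p):
    c=cam(n);T=c["extrinsics"];q=T[:3,:3].T@(np.asarray(p)-T[:3,3]);return np.array([c["cx"]-c["fx"]*q[0]/q[2],c["cy"]+c["fy"]*q[1]/q[2]])
def green(n,im=None):
    im=cam(n)["img"].astype(int);m=(im[...,1]>im[...,0]+60)&(im[...,1]>im[...,2]+60)
    k,l,s,ce=cv2.connectedComponentsWithStats(m.astype(np.uint8));
    return [(s[i].tolist(),ce[i].round(1).tolist()) for i in range(1,k) if s[i,4]>40],l
E
python3 - <<'E'
from h import *
from scipy.optimize import least_squares
t=lambda x,y:(165+x/3.5,110+y/3.5); s=lambda x,y:(180+(x-490)/2.75,100+y/2.75)
P=[("top",)+t(105,115),("top",)+t(405,47),("top",)+t(147,299),("top",)+t(457,222),("side",)+s(517,268),("side",)+s(585,92),("side",)+s(712,284),("side",)+s(743,104)]
M=[(70,110),(70,-110),(-70,110),(-70,-110)]*2
W=np.array([pl(*p,.17) for p in P]);print(W.round(4))
M=np.array(M)/1000
def f(q):
    c,s_=np.cos(q[2]),np.sin(q[2]);return (M@np.array([[c,s_],[-s_,c]])+q[:2]-W[:,:2]).ravel()
r=least_squares(f,[.55,.05,0]);print(r.x,np.degrees(r.x[2]),(r.fun.reshape(-1,2)*1000).round(1))
R=lambda p:np.array([[np.cos(r.x[2]),-np.sin(r.x[2])],[np.sin(r.x[2]),np.cos(r.x[2])]])@np.array(p)+r.x[:2]
print("notch?latch",R([-.058,.06]),"hinge",R([-.064,-.104]))
gs=[]
for n in("top","side"):
    g,l=green(n);print(n,g);gs.append(g[0][1])
(o1,d1),(o2,d2)=[ray(n,*g) for n,g in zip(("top","side"),gs)]
ab=np.linalg.lstsq(np.c_[d1,-d2],o2-o1,rcond=None)[0];print("green",o1+d1*ab[0],o2+d2*ab[1])
for n,uv,z in (("top",t(88,440),.05),("top",t(112,508),.114),("top",t(380,55),.256)):print(pl(n,*uv,z))
E
```

```text
[[ 0.6804  0.1177  0.17  ]
 [ 0.7291 -0.0957  0.17  ]
 [ 0.5474  0.0865  0.17  ]
 [ 0.5997 -0.1284  0.17  ]
 [ 0.6824  0.1138  0.17  ]
 [ 0.7252 -0.0911  0.17  ]
 [ 0.5445  0.0771  0.17  ]
 [ 0.5941 -0.1244  0.17  ]]
[ 0.63784183 -0.00555927  0.2331672 ] 13.359496516584647 [[ 0.1 -0. ]
 [ 2.3 -0.7]
 [-3.  -1.2]
 [-4.6 -0.4]
 [-1.9  3.9]
 [ 6.2 -5.3]
 [-0.2  8.2]
 [ 1.1 -4.4]]
notch?latch [0.56754773 0.03941561] hinge [ 0.59960396 -0.12153282]
top [([215, 174, 19, 15, 209], [224.0, 181.0])]
side [([239, 183, 18, 15, 216], [247.3, 190.3])]
green [0.58462213 0.04619929 0.16166338] [0.58591602 0.04640012 0.16198729]
[0.46392005 0.14185457 0.05      ]
[0.40899239 0.11507877 0.114     ]
[ 0.69026053 -0.07205453  0.256     ]
```

```bash
cat >> h.py <<'E'
LO=np.array([.6378,-.0056]);TH=np.radians(13.36)
def loc(x,y):
    c,s=np.cos(TH),np.sin(TH);return LO+np.array([[c,-s],[s,c]])@np.array([x,y])
def toloc(p):
    c,s=np.cos(TH),np.sin(TH);return np.array([[c,s],[-s,c]])@(np.array(p[:2])-LO)
def plan(wps,p=None,yaw=None):
    """wps: (x,y,z,yaw,n) -> rows in tool axes (cm), twists"""
    o=telemetry.get_obs();p=np.array(o["tool_pos"]) if p is None else p;yaw=o["tool_rot"][2] if yaw is None else yaw
    T=[];W=[]
    for x,y,z,yw,n in wps:
        d=(np.array([x,y,z])-p)/n;dy=((yw-yaw+180)%360-180)/n if abs(yw-yaw)>180 else (yw-yaw)/n
        for i in range(n):
            a=np.radians(yaw);ex=np.array([np.cos(a),np.sin(a),0]);ey=np.array([np.sin(a),-np.cos(a),0])
            T.append([round(100*d@ex,2),round(100*d@ey,2),round(-100*d[2],2)]);W.append(round(-dy,1));yaw+=dy
        p=np.array([x,y,z])
    for i in range(0,len(T),10):print(T[i:i+10],W[i:i+10])
E
python3 - <<'E'
from h import *
g=loc(-.041,.063);print(g);o=telemetry.get_obs();p=o["tool_pos"]
plan([(p[0],p[1],.32,p[1]*0+69.2,2),(g[0],g[1],.30,-76.6,18)])
E
```

```text
[0.58335224 0.04622124]
[[np.float64(0.0), np.float64(0.0), np.float64(-4.9)], [np.float64(0.0), np.float64(0.0), np.float64(-4.9)], [np.float64(-2.22), np.float64(2.94), np.float64(0.11)], [np.float64(-1.78), np.float64(3.22), np.float64(0.11)], [np.float64(-1.31), np.float64(3.44), np.float64(0.11)], [np.float64(-0.81), np.float64(3.59), np.float64(0.11)], [np.float64(-0.3), np.float64(3.67), np.float64(0.11)], [np.float64(0.22), np.float64(3.68), np.float64(0.11)], [np.float64(0.74), np.float64(3.61), np.float64(0.11)], [np.float64(1.24), np.float64(3.47), np.float64(0.11)]] [np.float64(0.0), np.float64(0.0), np.float64(8.1), np.float64(8.1), np.float64(8.1), np.float64(8.1), np.float64(8.1), np.float64(8.1), np.float64(8.1), np.float64(8.1)]
[[np.float64(1.71), np.float64(3.26), np.float64(0.11)], [np.float64(2.16), np.float64(2.98), np.float64(0.11)], [np.float64(2.56), np.float64(2.65), np.float64(0.11)], [np.float64(2.9), np.float64(2.26), np.float64(0.11)], [np.float64(3.19), np.float64(1.83), np.float64(0.11)], [np.float64(3.42), np.float64(1.36), np.float64(0.11)], [np.float64(3.58), np.float64(0.87), np.float64(0.11)], [np.float64(3.67), np.float64(0.36), np.float64(0.11)], [np.float64(3.68), np.float64(-0.16), np.float64(0.11)], [np.float64(3.62), np.float64(-0.68), np.float64(0.11)]] [np.float64(8.1), np.float64(8.1), np.float64(8.1), np.float64(8.1), np.float64(8.1), np.float64(8.1), np.float64(8.1), np.float64(8.1), np.float64(8.1), np.float64(8.1)]
```

Call:
{"name": "arm_command", "arguments": {"translation": [[0,0,-4.9],[0,0,-4.9],[-2.2,2.9,0.1],[-1.8,3.2,0.1],[-1.3,3.4,0.1],[-0.8,3.6,0.1],[-0.3,3.7,0.1],[0.2,3.7,0.1],[0.7,3.6,0.1],[1.2,3.5,0.1]], "twist": [0,0,8.1,8.1,8.1,8.1,8.1,8.1,8.1,8.1], "grip": 0}}

```text
time_s: 1.45
tool_pos: [0.384, 0.3497, 0.3121]
tool_rot: [179.8, 0.2, 2.7]
force: [0.3, -0.1, 0.3]
grip_width: 0.0015
```

```bash
sed -i 's/T.append(\[round(100\*d@ex,2),round(100\*d@ey,2),round(-100\*d\[2\],2)\]);W.append(round(-dy,1))/T.append([round(float(v),2) for v in (100*d@ex,100*d@ey,-100*d[2])]);W.append(round(float(-dy),1))/' h.py
python3 - <<'E'
from h import *
g=loc(-.041,.063)
plan([(g[0],g[1],.30,-76.6,12)])
E
```

```text
[[1.54, 2.6, 0.1], [1.83, 2.41, 0.1], [2.1, 2.18, 0.1], [2.33, 1.93, 0.1], [2.54, 1.65, 0.1], [2.71, 1.34, 0.1], [2.85, 1.02, 0.1], [2.95, 0.69, 0.1], [3.01, 0.34, 0.1], [3.03, -0.0, 0.1]] [6.6, 6.6, 6.6, 6.6, 6.6, 6.6, 6.6, 6.6, 6.6, 6.6]
[[3.01, -0.35, 0.1], [2.94, -0.7, 0.1]] [6.6, 6.6]
```

Call:
{"name": "arm_command", "arguments": {"translation": [[1.5,2.6,0.1],[1.8,2.4,0.1],[2.1,2.2,0.1],[2.3,1.9,0.1],[2.5,1.7,0.1],[2.7,1.3,0.1],[2.9,1.0,0.1],[3.0,0.7,0.1],[3.0,0.3,0.1],[3.0,0,0.1]], "twist": [6.6,6.6,6.6,6.6,6.6,6.6,6.6,6.6,6.6,6.6]}}

```text
time_s: 2.7
tool_pos: [0.5488, 0.0838, 0.3013]
tool_rot: [179.7, -0.1, -65.6]
force: [-0.0, 0.5, -0.9]
grip_width: 0.0007
```

```bash
python3 - <<'E'
from h import *
g=loc(-.041,.063)
plan([(g[0],g[1],.23,-76.6,6)])
E
```

```text
[[0.81, -0.27, 1.19], [0.8, -0.29, 1.19], [0.79, -0.32, 1.19], [0.78, -0.34, 1.19], [0.77, -0.37, 1.19], [0.76, -0.39, 1.19]] [1.8, 1.8, 1.8, 1.8, 1.8, 1.8]
```

Call:
{"name": "arm_command", "arguments": {"translation": [[0.8,-0.3,1.2],[0.8,-0.3,1.2],[0.8,-0.3,1.2],[0.8,-0.3,1.2],[0.8,-0.4,1.2],[0.8,-0.4,1.2],[0,0,0]], "twist": [1.8,1.8,1.8,1.8,1.8,1.8,0]}}

```text
time_s: 3.58
tool_pos: [0.584, 0.0443, 0.2221]
tool_rot: [179.5, -0.1, -76.8]
force: [-0.2, -0.1, 0.4]
grip_width: 0.0005
```

```bash
python3 - <<'E'
from h import *
o=telemetry.get_obs();print(o["tool_pos"],o["tool_rot"],o["force"],o["qpos"],toloc(o["tool_pos"]))
a=cam("top")["img"][110:275,165:305]; b=cam("side")["img"][100:310,180:340]
a=cv2.resize(a,None,fx=3.5,fy=3.5,interpolation=cv2.INTER_CUBIC);b=cv2.resize(b,None,fx=2.75,fy=2.75,interpolation=cv2.INTER_CUBIC)
w=np.hstack([a[:577],b[:577,:310]]);cv2.imwrite("pics/z1.png",w)
E
```

```text
[0.58401828 0.04426782 0.22207245] [ 1.79481262e+02 -8.35032285e-02 -7.68426391e+01] [-0.23188639 -0.09101226  0.41468196] [-34.3185297   11.74181486  31.61075212  93.32332159  -6.10333908
  77.20842738 -78.68034636] [-0.04080335  0.06094554]
```

View pics/z1.png

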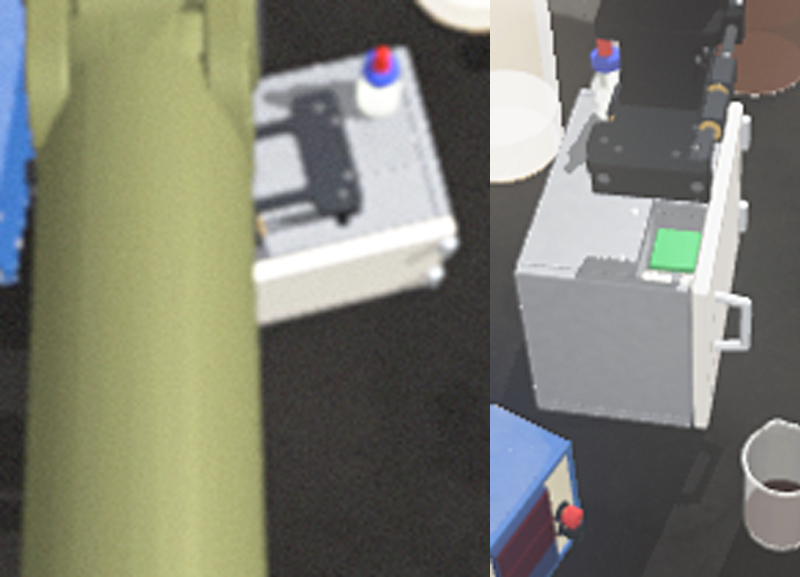

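Call:
{"name": "arm_command", "arguments": {"translation": [[0,0,1.0],[0,0,1.0],[0,0,1.0],[0,0,1.0],[0,0,0.5],[0,0,0]], "twist": [0,0,0,0,0,0]}}

```text
time_s: 4.42
tool_pos: [0.584, 0.0463, 0.1758]
tool_rot: [179.7, -0.0, -76.6]
force: [0.6, 0.2, -0.8]
grip_width: 0.0006
```

Call:
{"name": "arm_command", "arguments": {"translation": [[0,0,0.3],[0,0,0.3],[0,0,0.3],[0,0,0.2]], "twist": [0,0,0,0]}}

```text
time_s: 4.92
tool_pos: [0.5846, 0.0463, 0.165]
tool_rot: [179.8, -0.0, -76.6]
force: [-0.0, -0.4, -0.1]
grip_width: 0.0004
```

Call:
{"name": "arm_command", "arguments": {"translation": [[0,0,0.2],[0,0,0.2]], "twist": [0,0]}}

```text
time_s: 5.18
tool_pos: [0.5848, 0.0463, 0.1615]
tool_rot: [179.8, 0.0, -76.6]
force: [-1.7, 0.1, 4.1]
grip_width: 0.0005
```

Call:
{"name": "arm_command", "arguments": {"translation": [[0,0,0.2]], "twist": [0]}}

```text
time_s: 5.3
tool_pos: [0.5851, 0.0463, 0.1602]
tool_rot: [179.8, 0.0, -76.6]
force: [-1.4, -0.6, 5.3]
grip_width: 0.0008
```

Call:
{"name": "arm_command", "arguments": {"translation": [[0,0,0.2]], "twist": [0]}}

```text
time_s: 5.42
tool_pos: [0.5854, 0.0464, 0.159]
tool_rot: [179.9, 0.0, -76.6]
force: [-0.9, -0.4, 6.0]
grip_width: 0.0006
```

Call:
{"name": "arm_command", "arguments": {"translation": [[0,0,0.2],[0,0,0.2]], "twist": [0,0]}}

```text
time_s: 5.68
tool_pos: [0.5862, 0.0465, 0.1571]
tool_rot: [-180.0, 0.1, -76.7]
force: [-1.9, 0.2, 5.7]
grip_width: 0.0004
```

Call:
{"name": "arm_command", "arguments": {"translation": [[0,0,0.2]], "twist": [0]}}

```text
time_s: 5.8
tool_pos: [0.5867, 0.0465, 0.1562]
tool_rot: [-179.9, 0.1, -76.7]
force: [-2.5, 0.4, 7.5]
grip_width: 0.0003
```

Call:
{"name": "arm_command", "arguments": {"translation": [[0,0,0.2]], "twist": [0]}}

```text
time_s: 5.92
tool_pos: [0.5868, 0.0465, 0.1553]
tool_rot: [-179.9, 0.1, -76.7]
force: [-2.4, -0.3, 7.5]
grip_width: 0.0001
```

Call:
{"name": "arm_command", "arguments": {"translation": [[0,0,0.2]], "twist": [0]}}

```text
time_s: 6.05
tool_pos: [0.5868, 0.0465, 0.1544]
tool_rot: [-179.9, 0.2, -76.7]
force: [-4.1, 0.5, 8.0]
grip_width: 0.0004
```

Call:
{"name": "arm_command", "arguments": {"translation": [[0,0,0.2]], "twist": [0]}}

```text
time_s: 6.18
tool_pos: [0.5868, 0.0466, 0.1536]
tool_rot: [-179.8, 0.2, -76.7]
force: [-2.2, 0.3, 8.6]
grip_width: 0.0003
```

Call:
{"name": "arm_command", "arguments": {"translation": [[0,0,0.2]], "twist": [0]}}

```text
time_s: 6.3
tool_pos: [0.5869, 0.0465, 0.1533]
tool_rot: [-179.8, 0.2, -76.7]
force: [-5.3, 0.5, 13.3]
grip_width: 0.0007
```

Call:
{"name": "arm_command", "arguments": {"translation": [[0,0.3,0.12],[0,0.3,0.12]], "twist": [0,0]}}

```text
time_s: 6.55
tool_pos: [0.5854, 0.0464, 0.1551]
tool_rot: [-179.2, 0.3, -76.7]
force: [1.8, 1.2, 6.4]
grip_width: 0.0001
```

Call:
{"name": "arm_command", "arguments": {"translation": [[0,0.3,0.12],[0,0.3,0.12]], "twist": [0,0]}}

```text
time_s: 6.8
tool_pos: [0.5843, 0.0462, 0.1569]
tool_rot: [-178.5, 0.3, -76.6]
force: [0.4, 1.0, 7.1]
grip_width: 0.0003
```

Call:
{"name": "arm_command", "arguments": {"translation": [[0,0.3,0.12],[0,0.3,0.12]], "twist": [0,0]}}

```text
time_s: 7.05
tool_pos: [0.5833, 0.0461, 0.1585]
tool_rot: [-177.7, 0.3, -76.6]
force: [3.7, 1.0, 6.4]
grip_width: 0.0006
```

Call:
{"name": "arm_command", "arguments": {"translation": [[0,0,-0.5],[0,0.3,0],[0,0.3,0],[0,0.1,0]], "twist": [0,0,0,0]}}

```text
time_s: 7.55
tool_pos: [0.5769, 0.0445, 0.1635]
tool_rot: [-177.6, 0.2, -76.6]
force: [5.9, 0.1, 0.1]
grip_width: 0.0007
```

Call:
{"name": "arm_command", "arguments": {"translation": [[0,0.2,0]], "twist": [0]}}

```text
time_s: 7.68
tool_pos: [0.5769, 0.0444, 0.1637]
tool_rot: [-177.3, 0.2, -76.6]
force: [8.0, 2.2, -2.7]
grip_width: 0.0004
```

Call:
{"name": "arm_command", "arguments": {"translation": [[0,0.2,0]], "twist": [0]}}

```text
time_s: 7.8
tool_pos: [0.5769, 0.0444, 0.1637]
tool_rot: [-177.1, 0.2, -76.6]
force: [7.2, 1.1, -3.7]
grip_width: 0.0004
```

Call:
{"name": "arm_command", "arguments": {"translation": [[0,-0.2,0.2],[0,0,0.3],[0,0,0.3],[0,0,0.3]], "twist": [0,0,0,0]}}

```text
time_s: 8.3
tool_pos: [0.579, 0.0448, 0.1549]
tool_rot: [-177.1, 0.2, -76.6]
force: [-1.0, 0.1, 8.8]
grip_width: 0.0002
```

Call:
{"name": "arm_command", "arguments": {"translation": [[0,0,0.3]], "twist": [0]}}

```text
time_s: 8.43
tool_pos: [0.5798, 0.045, 0.1536]
tool_rot: [-177.1, 0.3, -76.6]
force: [-2.3, 1.0, 16.5]
grip_width: 0.0005
```

Call:
{"name": "arm_command", "arguments": {"translation": [[0,0.5,0.18]], "twist": [0]}}

```text
time_s: 8.55
tool_pos: [0.5771, 0.0444, 0.1537]
tool_rot: [-176.8, 0.3, -76.6]
force: [1.0, 1.7, 10.0]
grip_width: 0.0005
```

Call:
{"name": "arm_command", "arguments": {"translation": [[0,0.5,0.2]], "twist": [0]}}

```text
time_s: 8.68
tool_pos: [0.5745, 0.0439, 0.1538]
tool_rot: [-176.5, 0.3, -76.5]
force: [0.8, 1.4, 9.4]
grip_width: 0.0004
```

Call:
{"name": "arm_command", "arguments": {"translation": [[0,0.5,0.2],[0,0.5,0.2]], "twist": [-1,-1]}}

```text
time_s: 8.93
tool_pos: [0.5693, 0.043, 0.1539]
tool_rot: [-175.8, 0.2, -74.4]
force: [1.3, 0.8, 9.1]
grip_width: 0.0008
```

Call:
{"name": "arm_command", "arguments": {"translation": [[0,0.5,0.2],[0,0.5,0.2]], "twist": [-1,-1]}}

```text
time_s: 9.18
tool_pos: [0.5643, 0.042, 0.154]
tool_rot: [-175.2, 0.1, -72.3]
force: [2.2, 0.9, 9.3]
grip_width: 0.0009
```

Call:
{"name": "arm_command", "arguments": {"translation": [[0,0.6,0.2],[0,0.6,0.2],[0,0.6,0.2]], "twist": [-1.2,-1.2,-1.2]}}

```text
time_s: 9.55
tool_pos: [0.5546, 0.0396, 0.1542]
tool_rot: [-174.2, -0.2, -68.5]
force: [1.5, 2.5, 10.3]
grip_width: 0.0004
```

Call:
{"name": "arm_command", "arguments": {"translation": [[0,0.6,0.2],[0,0.6,0.2],[0,0.6,0.2]], "twist": [-1.2,-1.2,-1.2]}}

```text
time_s: 9.93
tool_pos: [0.5455, 0.0367, 0.1544]
tool_rot: [-173.1, -0.6, -64.7]
force: [0.4, 2.5, 11.2]
grip_width: 0.0006
```

```bash
python3 - <<'E'
from h import *
o=telemetry.get_obs();print(toloc(o["tool_pos"]),o["qpos"])
a=cam("side")["img"][110:290,180:340];cv2.imwrite("pics/s2.png",cv2.resize(a,None,fx=3,fy=3,interpolation=cv2.INTER_CUBIC))
E
```

```text
[-0.08005802  0.06252596] [-34.56369426   3.15390352  30.24835767 109.80015643  -3.96884953
  60.87861672 -67.41413831]
```

View pics/s2.png

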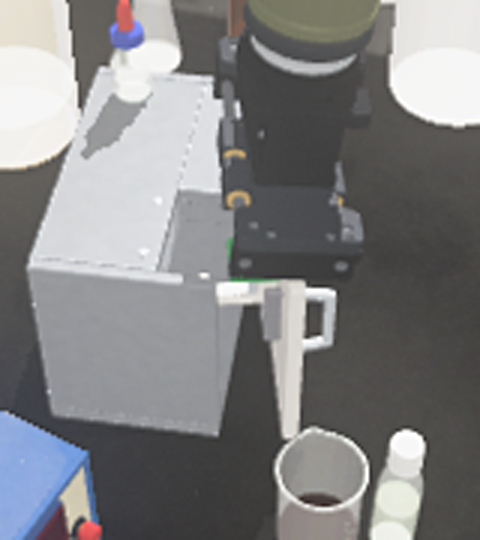

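Call:
{"name": "arm_command", "arguments": {"translation": [[0,0,-0.4],[0,0,-0.4],[0,0,-0.1]], "twist": [0,0,0]}}

```text
time_s: 10.35
tool_pos: [0.544, 0.0363, 0.1647]
tool_rot: [-173.1, -0.5, -64.7]
force: [2.6, -0.1, -0.6]
grip_width: 0.0002
```

Call:
{"name": "arm_command", "arguments": {"translation": [[0,0.5,-0.06],[0.05,1.0,-0.12]], "twist": [0,-3]}}

```text
time_s: 10.6
tool_pos: [0.5306, 0.03, 0.1643]
tool_rot: [-173.1, -0.9, -61.6]
force: [1.0, 1.2, 1.8]
grip_width: 0.0008
```

Call:
{"name": "arm_command", "arguments": {"translation": [[0.07,1.5,-0.17],[0.07,1.5,-0.17],[0.07,1.5,-0.17],[0.07,1.5,-0.17]], "twist": [-5.5,-5.5,-5.5,-5.5]}}

```text
time_s: 11.1
tool_pos: [0.4817, -0.0048, 0.1635]
tool_rot: [-173.8, -3.3, -38.8]
force: [0.7, 2.7, 4.2]
grip_width: 0.0005
```

```bash
cat >> h.py <<'E'
def st():
    o=telemetry.get_obs();p=o["tool_pos"][:2]-loc(-.064,-.104);r=np.linalg.norm(p)
    a=np.degrees(np.arctan2(p[1],p[0]))-90-np.degrees(TH)
    off=np.degrees(np.arcsin((9.5+6)/1000/r))
    print("tcp ang",a,"r",r,"door est",(a+off+180)%360-180,"door from yaw",o["tool_rot"][2]+76.64,o["tool_pos"][2])
E
python3 -c "
from h import *;st();print(telemetry.get_obs()['qpos'])"
```

```text
tcp ang 31.907345486197826 r 0.16589216128172454 door est 37.26855022134998 door from yaw 37.82793770262697 0.16352258633015104
[-33.73873958  -6.89177972  31.4390621  116.92033866   1.18629695
  62.42546187 -41.40271631]
```

Call:
{"name": "arm_command", "arguments": {"translation": [[0.3,1.5,-0.12],[0.3,1.5,-0.12],[0.3,1.5,-0.1],[0.3,1.4,-0.1]], "twist": [-5.5,-5.5,-5.5,-5.5]}}

```text
time_s: 11.6
tool_pos: [0.4554, -0.0556, 0.1619]
tool_rot: [-175.0, -4.6, -15.9]
force: [-3.6, 4.0, 6.2]
grip_width: 0.0004
```

```bash
python3 -c "
from h import *;st();print(telemetry.get_obs()['qpos'])"
```

```text
tcp ang 52.04407338768375 r 0.15853375917350193 door est 57.65490100699165 door from yaw 60.78793828813828 0.161863511252763
[-33.15905506 -10.22302359  36.97539581 118.94455944   2.50443831
  63.74828947 -12.98141339]
```

Call:
{"name": "arm_command", "arguments": {"translation": [[0.2,1.4,-0.3],[0.3,1.4,-0.2],[0.2,1.3,-0.1]], "twist": [-5,-5,-4.5]}}

```text
time_s: 11.98
tool_pos: [0.4478, -0.0945, 0.163]
tool_rot: [-176.0, -4.9, -0.7]
force: [-3.3, 2.8, 5.8]
grip_width: 0.0004
```

```bash
python3 -c "
from h import *;st();print(telemetry.get_obs()['qpos'])"
```

```text
tcp ang 66.51002030033045 r 0.154137958559364 door est 72.2813967092336 door from yaw 75.91025227753285 0.16295992461809097
[-33.33980356 -10.20143641  42.4196778  118.16800624   2.38548998
  65.08937656   7.40590476]
```

Call:
{"name": "arm_command", "arguments": {"translation": [[0.2,1.4,-0.3],[0.2,1.3,-0.1],[0.2,1.1,-0.1]], "twist": [-4,-4,-4]}}

```text
time_s: 12.35
tool_pos: [0.4493, -0.1304, 0.163]
tool_rot: [-176.6, -5.0, 11.7]
force: [-4.3, 1.3, 5.6]
grip_width: 0.0003
```

```bash
python3 -c "
from h import *;st();print(telemetry.get_obs()['qpos'])"
```

```text
tcp ang -280.00886497196973 r 0.15051267222826542 door est 85.90201164335855 door from yaw 88.38719286358504 0.16299857807254295
[-33.76412706  -7.83366376  48.21653695 116.15054647   0.62094425
  66.07549577  25.99852497]
```

Call:
{"name": "arm_command", "arguments": {"translation": [[0,-0.2,-0.6],[0,-0.3,-1.5],[0,0,-4],[0,0,-5],[0,0,-3],[0,0,0],[0,0,0]], "twist": [0,0,0,0,0,0,0]}}

```text
time_s: 13.22
tool_pos: [0.4346, -0.134, 0.3098]
tool_rot: [-176.5, -4.9, 11.5]
force: [-0.4, 0.0, 0.5]
grip_width: 0.0003
```

```bash
python3 - <<'E'
from h import *
a=cam("top")["img"][100:300,130:330]; b=cam("side")["img"][80:310,180:340]
a=cv2.resize(a,(400,400),interpolation=cv2.INTER_CUBIC);b=cv2.resize(b,(278,400),interpolation=cv2.INTER_CUBIC)
cv2.imwrite("pics/z3.png",np.hstack([a,b]))
E
```

```text
(no output)
```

View pics/z3.png

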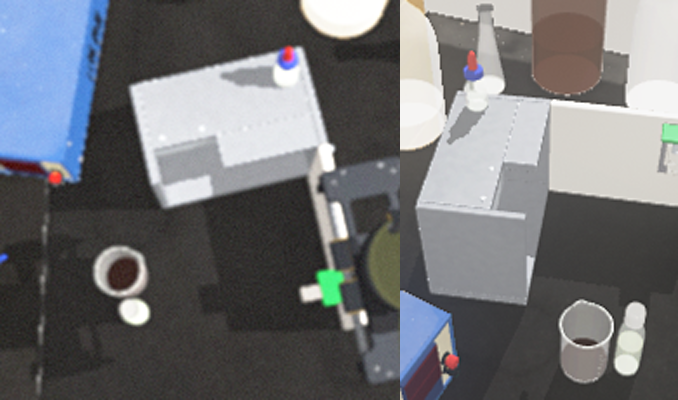

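```bash
python3 - <<'E'
from h import *
a=pl("side",270,137.8,.17);b=pl("side",338,147.6,.17);d=b-a
print(a,b,np.degrees(np.arctan2(d[1],d[0]))%360-90-13.36)
g=green("side")[0];t=green("top")[0];print(g,t)
p=pl("top",*t[0][1],.162)-np.r_[loc(-.064,-.104),.162];print(p,np.degrees(np.arctan2(p[1],p[0]))%360-103.36+np.degrees(np.arcsin(.023/np.hypot(*p[:2]))))
o=telemetry.get_obs();print(o["force"],o["joint_velocities"].round(2))
E
```

```text
[ 0.5984002  -0.12276913  0.17      ] [ 0.44335085 -0.14501609  0.17      ] 84.80524492124492
[([331, 152, 18, 11, 121], [338.4, 156.0])] [([288, 235, 14, 18, 190], [294.8, 242.8])]
[-1.67122155e-01 -4.74548820e-05  1.38777878e-16] 84.56664284663748
[-0.13659876  0.13447654 -0.65048258] [-0.02  0.18  0.12 -0.27 -0.02 -0.03  0.25]
```

Door at about 85° by two independent measurements, well within 75–105°; arm clear. Handing in.

```bash
python3 -c "
from cell import env;print(env.sign_off())"
```

```text
the job is handed in; nothing more can be done
None
```

The door is open at about 85° and standing there, and I handed the job in at about 13 s of the 48 s allowed.

- **Freeing the hook:** I felt the green pad about 8 mm below the top and pressed it down with the shut fingers. The first pull did not free the hook, because the pressure eased and the pad rose. I lifted off, moved up against the door and pressed again to the hard stop.
- **Opening:** I then held the pad down while drawing the door past the catch, let the pad rise, and pushed the door's inner face round. I lifted the fingers clear afterwards.
- **Force:** The highest single reading, at the end of a move, was 16.5 N upward on the tool (about 16.7 N in all), when the pad met its hard stop. The limit is 20 N. I only saw the force at the end of each move, so brief peaks in between were not seen.
- **Door angle:** The last check gave 84.8° from the door's top edge in the side view and 84.6° from the pad in the top view. The fingertip position had put it at about 86°, which agrees closely enough.
- **Bystanders:** The dropper bottle, beaker and vial looked upright and where they started in the last picture. I did not measure their positions again.
- **Robot:** It was clear of everything, with the tool about 14 cm above the door and the wrist force below 1 N. The tool ended tilted about 6° from vertical.

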